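Cull damaged slide carriers and mark the batch as checked

TASK

Check the batch of slide carriers on the black mat: put every odd one (too short, chipped, bent, an end block missing or out of line) into the red reject bin, and leave the sound ones (straight, full length, a full blue block at both ends) lying on the mat. Only when all the odd ones are in the bin, lift the green marker collar up and off its hook and slide it over the upright post, fully down on the base, to show that the batch is checked. Leave the other things on the bench where they are.

Things in the scene. Friction and masses are not known exactly. Their poses are not given: they have to be found in the camera images.
- mat: thin black inspection mat, fixed, 340 (x) x 380 (y) x 3 mm, its top is 3 mm above the origin (centre of its underside, on the bench)
- carrier_1: SOUND slide carrier (may be absent): straight aluminium bar 28 mm wide, 12 mm high, with a full blue end block (18 mm long, 28 mm wide, 20 mm high) at each end; 130 mm long overall. Origin: middle of the sound bar's length and width, on its underside; x along the bar, y across it, z up.
- carrier_2: SOUND slide carrier (may be absent): straight aluminium bar 28 mm wide, 12 mm high, with a full blue end block (18 mm long, 28 mm wide, 20 mm high) at each end; 130 mm long overall. Origin: middle of the sound bar's length and width, on its underside; x along the bar, y across it, z up.
- carrier_3: SOUND slide carrier (may be absent): straight aluminium bar 28 mm wide, 12 mm high, with a full blue end block (18 mm long, 28 mm wide, 20 mm high) at each end; 130 mm long overall. Origin: middle of the sound bar's length and width, on its underside; x along the bar, y across it, z up.
- carrier_4: ODD carrier (may be absent), too short: both blue end blocks, but only 80 mm long overall; aluminium bar 28 mm wide, 12 mm high, blocks 20 mm high. Origin on the underside, z up, x along the bar, y across it; origin at mid length, 44 mm of bare bar between the blocks.
- carrier_5: ODD carrier (may be absent), chipped: like a sound one (130 mm), but the last 34 mm at its +x end is missing on the +y side and only 13 mm wide there (block too). Origin on the underside, z up, x along the bar, y across it; origin at mid length; the bar is its full 28 mm wide and bare from x = -47 to +28 mm.
- carrier_6: ODD carrier (may be absent), bent: aluminium bar 28 mm wide, 12 mm high, kinked sideways by 35 degrees (towards +y) at x = 33 mm; the bent leg is 49 mm long; blue end blocks 20 mm high at both ends. Origin on the underside, z up, x along the bar, y across it; origin on the middle of the straight leg, which is bare from x = -27 to about +27 mm.
- carrier_7: ODD carrier (may be absent), one blue end block missing: 130 mm long aluminium bar 28 mm wide, 12 mm high, 20 mm high block at its -x end only. Origin on the underside, z up, x along the bar, y across it; origin at mid length.
- carrier_8: ODD carrier (may be absent), one end block out of line: like a sound one (130 mm), but the block at its +x end sticks out 15 mm sideways to +y. Origin on the underside, z up, x along the bar, y across it; origin at mid length.
- bin: red open reject bin, fixed, 230 (x) x 200 (y) x 60 mm high outside, walls and floor 5 mm; origin: centre of its underside, on the bench
- bin_in (a point): centre of the inner floor of the reject bin, 5 mm above the bench; axes as the bin's
- hook: fixed hook stand: steel wire 8 mm thick, upright at the origin (on the bench, z up) to 205 mm, then an arm along the stand's own -x that falls to 190 mm at x = -70 mm (where the marker hangs) and ends in a turned-up tip. To take something off: raise it at least 25 mm, then move it along the stand's -x by 40 mm or more
- hook_tip (a point): end of the hook's turned-up tip, at x = -85 mm, z = 210 mm of the stand (wire radius 4 mm more)
- marker: green marker collar, about 160 g, hung on the hook: ring 80 mm outside, 52 mm bore, 20 mm high; 8 mm wire bail, legs at y = +-34 mm, apex centre line 110 mm up, the hook's arm under the apex; above it a green grip tab 10 mm thick (x), 30 mm wide (y), from 114 to 175 mm up, over the ring's axis. Origin: centre of the ring's underside; z up
- post: fixed marker post: white base disc 90 mm across and 12 mm high, upright steel shaft 38 mm in diameter on it, up to 82 mm above the bench, its top 8 mm chamfered; origin: centre of the underside
- post_seat (a point): on the shaft's axis at the top of the base disc (12 mm up), where the underside of the seated ring rests
- reagent: bystander: amber bottle, 70 mm across, 150 mm high; origin centre of underside
- beaker: bystander: glass beaker 70 mm across, 90 mm high; origin centre of underside
- petri: bystander: clear dish 60 mm across, 30 mm high; origin centre of underside
- tipbox: bystander: orange box 85 x 120 x 60 mm; origin centre of underside
- pen: bystander: white and blue pen, 130 mm long; origin centre of underside
- solvent: bystander: white jar with a red cap, 60 mm across, 140 mm high; origin centre of underside
Things that resemble listed ones, but are neither listed nor needed, are in the scene too. Leave any purple look-alike of the carrier_4 alone.

How it is judged:
By the outcome, as a careful person would: the job done as asked, in the order asked, and still so for the second after the job is handed in, with the robot touching nothing.
Of carrier_4, carrier_5, carrier_6, carrier_7, carrier_8 only 4 to 5 are there at a start; the rules pass over those that are not, and their reading is None.
Of carrier_1, carrier_2, carrier_3 only 1 to 3 are there at a start; the rules pass over those that are not, and their reading is None.
At some moment in a run one of carrier_4, carrier_5, carrier_6, carrier_7, carrier_8 may be knocked a few centimetres aside while the robot is not near it.
It also fails if it takes over 210 s, if anything falls off the work surface, if the arm or the gripper's body presses on something with over 40 N, if the wrist force passes 120 N, or if a joint passes its speed limit or range.

ROBOT

A 7-joint arm with a two-finger parallel gripper is mounted at the origin on the work surface. World frame = base frame: x ahead of the robot, y to its left, z up, the work surface at z = 0. Lengths are in m, angles in rad, forces in N, time in s.
With the tool pointing down it reaches from about 0.425 to 1.025 m from the base axis. Payload 9.4 kg.
Tool frame: the origin (TCP) lies on the mounting face of the last link; the fingertips stand 173 mm ahead of it and the grasp point (between the pads) lies 155 mm ahead of it; z points along the fingers, y is the line along which they close (so a half turn about z gives the same grasp; the last joint's range is limited). The gripper opens to 85 mm and grips with 20 to 120 N. Pads are 22 mm wide; open, the fingers measure 114 mm over their backs; the gripper's body (76 mm by 85 mm) begins 54 mm behind the grasp point. The pads swing forward as they close: fully open they stand 13 mm farther back than shut.
Start: joints at [-1.403, 0.599, -0.003, 1.599, 0.002, 0.943, -0.08], TCP at [0.176, 0.703, 0.405] pointing down, gripper open.
Joint ranges: [-2.57, 2.57], [-0.35, 1.97], [-1.29, 1.29], [0.11, 2.56], [-1.05, 4.19], [0.11, 1.86], [-2.63, 2.63]. Speed limits (rad/s): [2.22, 2.22, 3.01, 3.01, 3.14, 3.14, 3.14].

INTERFACE

Orientations are given as a unit quaternion [w, x, y, z].
In Python, from rig import env, read_camera gives the robot as it stands.
- The arm moves only by the tool carry_out, never from a script. Its argument "motion" is a list of rows, each a list of 5 numbers: the shift along the tool's x, y, z scaled (see below), then the turn about the tool's z scaled (see below), then the opening, from 0 (shut) to 1 (fully open). In form: [[tx, ty, tz, roll, claw], ...]. A call has 1 to 10 rows; each row is the pose to reach, as a shift and turn from the pose commanded when the call began, along the tool's axes at that moment; what a row does not reach only later rows make up. The controller multiplies each number of a shift by 0.25 m and each number of a turn by 120 degrees. A row lasts 1/8 s, in which the tool goes at most 62.5 mm and 10.7 degrees, less where a joint would pass 70% of its speed; a pose out of reach is approached as far as the arm can. A call with a number of a shift or a turn outside -1 to 1 is refused whole. A call with a gripper value outside its range is refused whole. The fingers move at their own pace and stop on an object; "grip_force" is the grip in N (left out, the last holds). Time passes only in rows, so rows that repeat a pose let the fingers close. It gives the time, the measured TCP pose, the force, the opening and the grip force at its end, in the units of the state.
- env.observe(): the state, without advancing time (a new reading comes with each control period).
- read_camera(name): name is "scene" or "top" or "wrist"; returns a dict with "image" (400x640x3 uint8, red, green, blue), "fx", "fy", "cx", "cy" (pixels), "R" (3x3) and "t" (3): a world point X has camera coordinates R X + t; the wrist camera has in their place "T_tool_cam" (4x4, takes a point from camera to tool coordinates, whose origin is the TCP and whose axes are the flange's). Camera axes: x right, y down, z forward; pixel columns grow to the right and rows downward; lengths in m; the calibration is good to about 2 mm. A picture is of the moment at which its call begins: read the wrist's pose just before it. There is no depth.
- env.close_job(): hands the job in; it is judged then, once.
The state is a dict: "time": time; "q": joint angles; "dq": joint speeds; "joint_efforts": joint torques, N m; "position": TCP position; "tool_rot": TCP orientation; "ft_force": force on the tool from outside, world axes, zero at the start; "torque": the same for the moment, N m; "gripper_width": finger opening in m; "gripper_force": force on a finger pad.
Only numpy, scipy, OpenCV 4.12 (cv2) and the standard library are available. Lean on these libraries where they do the work, as an engineer would, in place of code of your own. Each camera call takes 0.05 s, during which the arm holds its last target. There are 200 camera calls.

## Working session

There is one attempt and no reset: what is moved stays moved. The work goes in short steps, Python scripts to look and compute and a tool call to move; the robot and the scene stay as the last step left them, time stands still between calls to the robot, and variables do not carry over. Pictures are saved under pics/ and viewed, at most 19 in all, crops included, and the job is handed in when it is done.

Besides the shell and the picture viewer there is one more tool, called after "Request:" as name(argument=value, ...) on one line, values as JSON. carry_out: Moves the arm, as the interface text tells. Shifts and turns lie within -1 to 1; 1 stands for 0.25 m of shift or 120 degrees of turn. Its arguments: {"type":"object","properties":{"motion":{"type":"array"},"grip_force":{"type":"number"}},"required":["motion"]}

```bash
ls; mkdir -p pics; python3 - <<'E'
from rig import env, read_camera
import cv2,pickle
s=env.observe(); print({k:s[k] for k in('time','position','tool_rot','gripper_width','ft_force')})
d={}
for n in('top','scene','wrist'):
    c=read_camera(n); d[n]=c; cv2.imwrite(f'pics/{n}0.png',c['image'][:,:,::-1])
    print(n,{k:c[k] for k in c if k!='image'})
pickle.dump(d,open('cam0.pkl','wb'))
E
```

```text
pics
{'time': 0.0, 'position': array([0.17569064, 0.70318989, 0.40378183]), 'tool_rot': array([-2.61258142e-05,  1.22079159e-01,  9.92520043e-01, -8.02203046e-04]), 'gripper_width': 0.08522883819210288, 'ft_force': array([-0.5565841 , -0.53435955,  1.09285881])}
top {'fx': 471.76335770060393, 'fy': 471.76335770060393, 'cx': 312.70714756137625, 'cy': 194.54726369853614, 'R': array([[ 0.07636406, -0.99707943,  0.00106565],
       [-0.97388592, -0.07481682, -0.21435639],
       [ 0.21381008,  0.0153313 , -0.97675493]]), 't': array([-0.10141045,  0.54868106,  1.24336065])}
scene {'fx': 458.49225713860733, 'fy': 458.49225713860733, 'cx': 329.76036255396855, 'cy': 194.35852998115735, 'R': array([[-8.38817777e-01,  5.44411829e-01,  7.04576197e-04],
       [ 3.82867070e-01,  5.90832254e-01, -7.10161992e-01],
       [-3.87036875e-01, -5.95426744e-01, -7.04037960e-01]]), 't': array([ 0.48733968, -0.06278657,  1.44684269])}
wrist {'fx': 276.31494383753085, 'fy': 276.31494383753085, 'cx': 318.9907000636633, 'cy': 198.90776535864896, 'T_tool_cam': array([[ 6.86146907e-04, -9.55269457e-01, -2.95736020e-01,
         7.56345423e-02],
       [ 9.99999762e-01,  6.34541204e-04,  2.70474027e-04,
        -9.69920649e-05],
       [-7.07188865e-05, -2.95736136e-01,  9.55269665e-01,
         2.97520419e-02],
       [ 0.00000000e+00,  0.00000000e+00,  0.00000000e+00,
         1.00000000e+00]])}
```

View pics/top0.png

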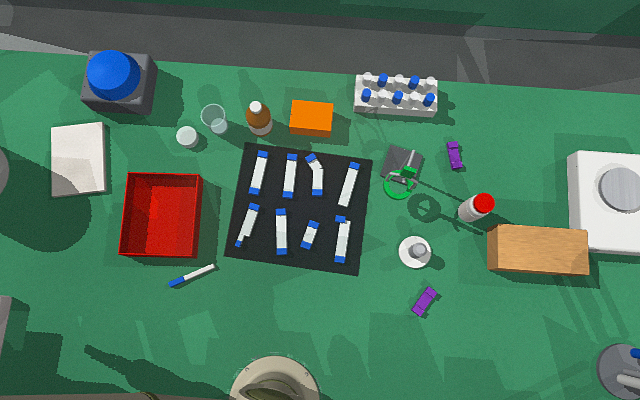

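View pics/scene0.png

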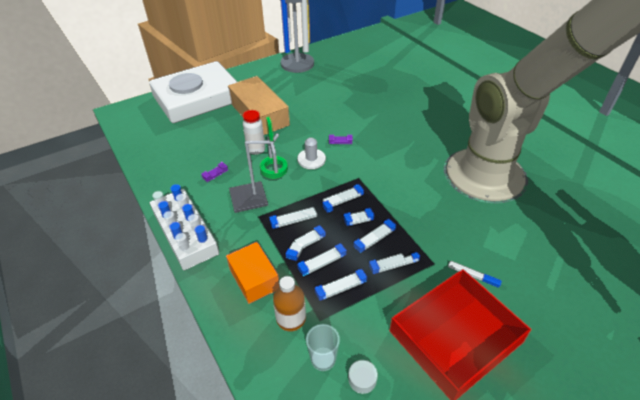

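Eight carriers are on the mat. The bent one is near (315,175), the short one at (310,235), and the chipped one at (247,225). The one at (348,185) looks like it's missing a block, and the one at (342,240) looks out of line. I'll enlarge the mat and measure.

```bash
cat > h.py <<'E'
import numpy as np, cv2, pickle
from scipy.spatial.transform import Rotation as Ro
def toolR(s): return Ro.from_quat(np.roll(s['tool_rot'],-1)).as_matrix()
def cam_pose(c,s=None):
    "rotation cam->world, centre"
    if 'R' in c: return c['R'].T, -c['R'].T@c['t']
    T=c['T_tool_cam']; R=toolR(s); return R@T[:3,:3], R@T[:3,3]+np.asarray(s['position'])
def cast(c,uv,z,s=None):
    A,o=cam_pose(c,s); uv=np.atleast_2d(uv).astype(float)
    d=np.c_[(uv[:,0]-c['cx'])/c['fx'],(uv[:,1]-c['cy'])/c['fy'],np.ones(len(uv))]@A.T
    return o+d*((z-o[2])/d[:,2])[:,None]
def proj(c,X,s=None):
    A,o=cam_pose(c,s); p=(np.atleast_2d(X)-o)@A
    return np.c_[p[:,0]/p[:,2]*c['fx']+c['cx'],p[:,1]/p[:,2]*c['fy']+c['cy']]
def rect(img,c,x0,x1,y0,y1,z,ppm=1000,s=None):
    "orthophoto of plane z; column = (y1-y), row=(x1-x)"
    w,h=int((y1-y0)*ppm),int((x1-x0)*ppm)
    P=np.array([[x1,y1,z],[x1,y0,z],[x0,y0,z],[x0,y1,z]])
    H=cv2.getPerspectiveTransform(proj(c,P,s).astype(np.float32),np.float32([[0,0],[w,0],[w,h],[0,h]]))
    return cv2.warpPerspective(img,H,(w,h),flags=cv2.INTER_CUBIC)
E
python3 - <<'E'
from h import *
d=pickle.load(open('cam0.pkl','rb')); c=d['top']; im=c['image']
print(cast(c,[[160,215],[415,255],[395,187],[245,143],[372,160],[358,275],[225,256]],0.003).round(3))
x0,x1,y0,y1=.36,.76,-.10,.36
print('bin corners',cast(c,[[127,173],[201,174],[196,257],[120,254]],0.06).round(3))
o=rect(im,c,.40,.76,-.16,.22,.012,1500); cv2.imwrite('pics/mat0.png',o[:,:,::-1]); print(o.shape)
hsv=cv2.cvtColor(im,cv2.COLOR_RGB2HSV)
m=((hsv[...,2]>130)&((hsv[...,1]<60)|((hsv[...,0]>100)&(hsv[...,0]<125)))).astype(np.uint8)
m[:145]=0;m[275:]=0;m[:,:226]=0;m[:,372:]=0
n,l,st,ce=cv2.connectedComponentsWithStats(m)
for i in range(1,n):
    if st[i,4]<100: continue
    ys,xs=np.nonzero(l==i); P=cast(c,np.c_[xs,ys],.014)[:,:2]
    r=cv2.minAreaRect((P*1000).astype(np.float32)); print(ce[i].round(),st[i,4],np.round(r[0],0),np.round(r[1],0),round(r[2]), P.mean(0).round(3))
E
```

```text
[[ 0.474  0.372  0.003]
 [ 0.416 -0.358  0.003]
 [ 0.608 -0.294  0.003]
 [ 0.707  0.153  0.003]
 [ 0.684 -0.224  0.003]
 [ 0.348 -0.201  0.003]
 [ 0.372  0.173  0.003]]
bin corners [[0.576 0.462 0.06 ]
 [0.589 0.256 0.06 ]
 [0.36  0.24  0.06 ]
 [0.352 0.444 0.06 ]]
(540, 570, 3)
[258. 172.] 434 [620. 104.] [ 31. 130.] 83 [0.619 0.104]
[316. 174.] 405 [628. -62.] [125.  42.] 15 [ 0.626 -0.062]
[289. 179.] 363 [607.  12.] [ 29. 109.] 88 [0.607 0.013]
[348. 184.] 430 [ 605. -159.] [ 29. 133.] 77 [ 0.604 -0.158]
[248. 223.] 394 [463. 119.] [ 30. 129.] 76 [0.47  0.119]
[281. 231.] 447 [454.  23.] [130.  28.] 7 [0.453 0.023]
[341. 239.] 475 [ 446. -150.] [132.  43.] 2 [ 0.445 -0.148]
[309. 234.] 284 [450. -58.] [29. 80.] 75 [ 0.45  -0.057]
```

View pics/mat0.png

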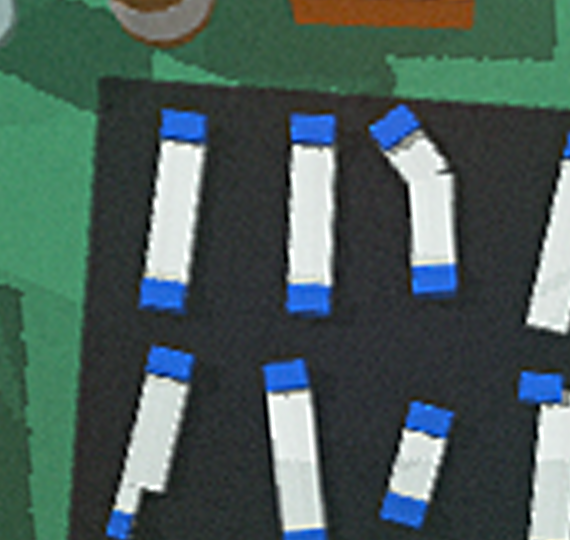

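View pics/wrist0.png

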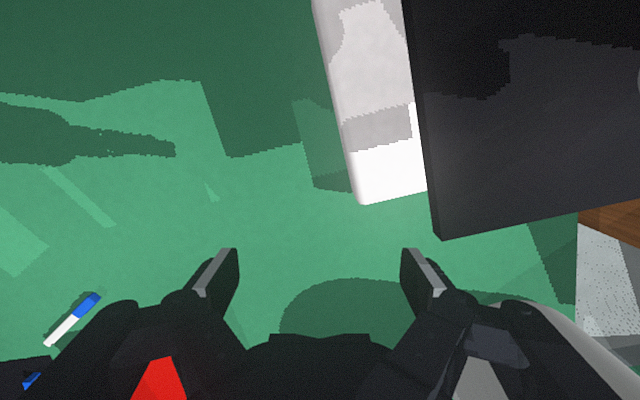

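The overhead view confirms three sound carriers (at about (258,172), (290,176) and (281,231) px in the top image) and all five odd ones. The grasp measurement comes next.

```bash
cat > loc.py <<'E'
from h import *
from rig import env, read_camera
# nominal mean, distance window of bar pixels from the chosen end block (mm), end choice sign along +x (+1 far end)
NOM={'short':(.45,-.058),'chip':(.47,.119),'bent':(.626,-.062),'miss':(.604,-.158),'out':(.445,-.148)}
def comps(c):
    hsv=cv2.cvtColor(c['image'],cv2.COLOR_RGB2HSV); H,S,V=cv2.split(hsv)
    W=(V>130)&(S<60); B=(H>100)&(H<125)&(S>120)&(V>90)
    poly=proj(c,[[.715,.165,.003],[.70,-.235,.003],[.335,-.21,.003],[.36,.185,.003]]).astype(np.int32)
    reg=cv2.fillPoly(np.zeros(W.shape,np.uint8),[poly],1)>0
    n,l,st,ce=cv2.connectedComponentsWithStats(((W|B)&reg).astype(np.uint8))
    out=[]
    for i in range(1,n):
        if st[i,4]<120: continue
        g=lambda M:cast(c,np.argwhere(M&(l==i))[:,::-1],.015 if M is W else .023)[:,:2]
        out.append((g(W),g(B)))
    return out
def locate(c,name):
    w,b=min(comps(c),key=lambda k:np.linalg.norm(np.r_[k[0],k[1]].mean(0)-NOM[name]))
    m=w
    if name in('chip','bent'):
        e=b[b[:,0]>b[:,0].mean()].mean(0) if name=='chip' else b[b[:,0]<b[:,0].mean()].mean(0)
        m=w[np.linalg.norm(w-e,axis=1)<(.075 if name=='chip' else .060)]
    p=m.mean(0); u=np.linalg.svd(m-p)[2][0]; u*=np.sign(u[0])
    t=(m-p)@u; n=(m-p)@np.array([-u[1],u[0]])
    return p+u*(t.max()+t.min())/2, np.degrees(np.arctan2(u[1],u[0])), np.ptp(t),np.ptp(n)
def plan(wps,s):
    "wps: (x,y,z,psi deg of tool y). prints scaled shifts in tool axes at each call start"
    R=toolR(s); p=np.array(s['position']); psi=np.degrees(np.arctan2(R[1,1],R[0,1]))
    for x,y,z,q in wps:
        a=np.radians(psi); d=np.array([x,y,z])-p
        ty=d@[np.cos(a),np.sin(a),0]; tx=d@[-np.sin(a),np.cos(a),0]; roll=-((q-psi+90)%180-90)
        print(np.round([tx/.25,ty/.25,-d[2]/.25,roll/120],3),'mm',round(1000*np.linalg.norm(d)))
        p=np.array([x,y,z]); psi-=roll
def bin_wp(off,z,x=0.0):
    a=np.radians(4.6); u=np.array([np.cos(a),np.sin(a)]); n=np.array([-u[1],u[0]])
    q=np.array([.469,.351])+u*x+n*off; return (q[0],q[1],z,94.6)
E
python3 - <<'E'
from loc import *
c=pickle.load(open('cam0.pkl','rb'))['top']; s=env.observe()
for k in NOM: p,a,L,W=locate(c,k); print(k,p.round(4),round(a,1),round(L,3),round(W,3))
p,a,_,_=locate(c,'miss'); q=90+a
plan([(.35,.45,.35,q),(.48,.1,.33,q),(p[0],p[1],.30,q),(p[0],p[1],.177,q),(p[0],p[1],.30,q),(.5,.1,.31,94.6),bin_wp(-50,.31)],s) if 0 else None
plan([(.35,.47,.35,q),(.45,.23,.32,q),(.53,-.01,.30,q),(p[0],p[1],.29,q),(p[0],p[1],.178,q)],s)
E
```

```text
short [ 0.4496 -0.0573] -16.1 0.043 0.029
chip [0.4753 0.1157] -13.2 0.065 0.029
bent [ 0.6067 -0.0681] -0.4 0.046 0.029
miss [ 0.5951 -0.1562] -12.6 0.112 0.029
out [ 0.4477 -0.1508] -6.4 0.101 0.03
[-0.903 -0.736  0.216 -0.012] mm 296
[-0.6  -0.85  0.12 -0.  ] mm 262
[-0.522 -0.867  0.08  -0.   ] mm 254
[-0.382 -0.514  0.04  -0.   ] mm 160
[ 0.     0.     0.448 -0.   ] mm 112
```

Request:
carry_out(motion=[[-0.9,-0.74,0.2,0,0.6],[-0.9,-0.74,0.2,0,0.6],[-0.9,-0.74,0.2,0,0.6],[-0.9,-0.74,0.2,0,0.6],[-0.9,-0.74,0.2,0,0.6],[-0.9,-0.74,0.2,0,0.6]], grip_force=40)

```text
time: 0.9
position: [0.3518, 0.4658, 0.3541]
tool_rot: [0.0, 0.125, 0.992, -0.001]
ft_force: [0.2, 0.5, 0.6]
gripper_width: 0.0516
gripper_force: 0.0
```

Request:
carry_out(motion=[[-0.6,-0.85,0.12,0,0.6],[-0.6,-0.85,0.12,0,0.6],[-0.6,-0.85,0.12,0,0.6],[-0.6,-0.85,0.12,0,0.6],[-0.6,-0.85,0.12,0,0.6]])

```text
time: 1.52
position: [0.4442, 0.2236, 0.3244]
tool_rot: [-0.0, 0.125, 0.992, -0.001]
ft_force: [0.2, -0.1, 0.5]
gripper_width: 0.0512
gripper_force: 0.0
```

Request:
carry_out(motion=[[-0.52,-0.87,0.08,0,0.6],[-0.52,-0.87,0.08,0,0.6],[-0.52,-0.87,0.08,0,0.6],[-0.52,-0.87,0.08,0,0.6],[-0.52,-0.87,0.08,0,0.6]])

```text
time: 2.15
position: [0.5178, -0.0192, 0.3044]
tool_rot: [0.0, 0.125, 0.992, -0.0]
ft_force: [-0.1, 2.4, 0.5]
gripper_width: 0.0514
gripper_force: 0.0
```

Request:
carry_out(motion=[[-0.38,-0.51,0.04,0,0.6],[-0.38,-0.51,0.04,0,0.6],[-0.38,-0.51,0.04,0,0.6],[-0.38,-0.51,0.04,0,0.6]])

```text
time: 2.65
position: [0.5791, -0.1631, 0.2944]
tool_rot: [0.0, 0.123, 0.992, -0.0]
ft_force: [0.1, 1.3, 0.2]
gripper_width: 0.0514
gripper_force: 0.0
```

```bash
cat > w.py <<'E'
from loc import *
def wloc(s,c,name,nom):
    "bar seen by wrist camera near nominal"
    hsv=cv2.cvtColor(c['image'],cv2.COLOR_RGB2HSV); H,S,V=cv2.split(hsv)
    W=((V>125)&(S<60)).astype(np.uint8)
    n,l,st,ce=cv2.connectedComponentsWithStats(W); best=None
    for i in range(1,n):
        if st[i,4]<400: continue
        P=cast(c,np.argwhere(l==i)[:,::-1],.015,s)[:,:2]; d=np.linalg.norm(P.mean(0)-nom)
        if best is None or d<best[0]: best=(d,P)
    P=best[1]; r=cv2.minAreaRect((P*1000).astype(np.float32)); return r,P.mean(0)
E
python3 - <<'E'
from w import *
s=env.observe(); c=read_camera('wrist'); t=read_camera('top'); cv2.imwrite('pics/w1.png',c['image'][:,:,::-1])
pickle.dump((s,c,t),open('c1.pkl','wb'))
print(s['time'],s['position'],s['gripper_width'],s['ft_force'])
print(wloc(s,c,'miss',NOM['miss']))
for k in NOM:
    try: p,a,L,W=locate(t,k); print(k,p.round(4),round(a,1),round(L,3),round(W,3))
    except Exception as e: print(k,e)
E
```

```text
2.65 [ 0.57915    -0.16306571  0.29443435] 0.05135727729669462 [0.11942083 1.25764986 0.20036322]
(((594.9664916992188, -157.88632202148438), (28.434444427490234, 113.2227554321289), 77.30427551269531), array([ 0.59146823, -0.15690912]))
short [ 0.5051 -0.07  ] -5.8 0.328 0.083
chip [0.4754 0.1161] -14.2 0.065 0.028
bent [0.5939 0.0132] -1.0 0.047 0.028
miss [ 0.6328 -0.1805] -62.0 0.129 0.073
out [ 0.4702 -0.1642] -6.5 0.268 0.119
```

View pics/w1.png

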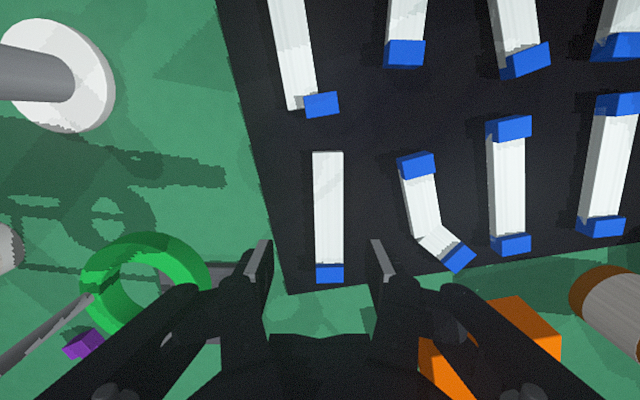

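The wrist view shows the blockless carrier centred at (328,215), with a blue block only at its lower end and a bare upper end. It agrees with the top view within 2 mm. The hanging collar is nearby at (145,290), so I'll check clearance first.

```bash
python3 - <<'E'
from w import *
c0=pickle.load(open('cam0.pkl','rb')); s,cw,_=pickle.load(open('c1.pkl','rb'))
def green(c):
    h=cv2.cvtColor(c['image'],cv2.COLOR_RGB2HSV); m=((h[...,0]>50)&(h[...,0]<70)&(h[...,1]>190)&(h[...,2]>110)).astype(np.uint8)
    n,l,st,ce=cv2.connectedComponentsWithStats(m); return [(st[i].tolist(),ce[i].round(1).tolist()) for i in range(1,n) if st[i,4]>15]
for k in('top','scene'): print(k,green(c0[k]))
print('w',green(cw))
print('ring',cast(c0['top'],[[384,185],[412,185],[398,198],[398,172]],.1).round(3))
for k,z in(('top',1),('scene',1)):
    cr={'top':(360,130,100,140),'scene':(220,100,110,120)}[k]; x,y,w,h=cr
    cv2.imwrite(f'pics/hk_{k}.png',cv2.resize(c0[k]['image'][y:y+h,x:x+w,::-1],None,fx=4,fy=4,interpolation=cv2.INTER_CUBIC))
a=cv2.imread('pics/hk_top.png');b=cv2.imread('pics/hk_scene.png');H=min(a.shape[0],b.shape[0]);cv2.imwrite('pics/hk.png',cv2.resize(np.hstack([a[:H],b[:H]]),(800,int(H*800/(a.shape[1]+b.shape[1])))))
p=np.array([.595,-.157]);q=90-12.6
plan([(p[0],p[1],.178,q)],s)
E
```

```text
top []
scene []
w [([140, 253, 6, 9, 16], [142.9, 257.2]), ([183, 267, 9, 11, 28], [186.6, 272.8]), ([203, 268, 5, 9, 16], [204.3, 271.6]), ([87, 273, 6, 10, 18], [89.6, 276.8]), ([81, 274, 8, 10, 23], [83.9, 279.3]), ([113, 294, 11, 7, 22], [117.3, 295.7]), ([87, 305, 10, 15, 32], [91.2, 313.1]), ([102, 305, 10, 12, 25], [105.9, 312.1]), ([93, 310, 8, 7, 21], [96.1, 312.5]), ([96, 317, 26, 14, 79], [108.1, 323.6])]
ring [[ 0.587 -0.249  0.1  ]
 [ 0.593 -0.324  0.1  ]
 [ 0.554 -0.288  0.1  ]
 [ 0.626 -0.285  0.1  ]]
[-0.056  0.039  0.466 -0.013] mm 118
```

View pics/hk.png

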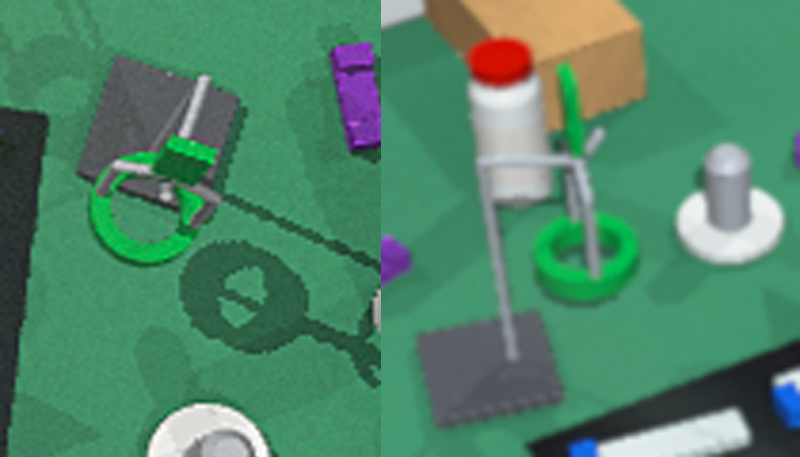

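Request:
carry_out(motion=[[-0.05,0.04,0.1,-0.01,0.6],[-0.05,0.04,0.35,-0.01,0.6],[-0.05,0.04,0.46,-0.01,0.6],[-0.05,0.04,0.46,-0.01,0.6],[-0.05,0.04,0.46,-0.01,0.2],[-0.05,0.04,0.46,-0.01,0.2],[-0.05,0.04,0.46,-0.01,0.2],[-0.05,0.04,0.46,-0.01,0.2]], grip_force=40)

```text
time: 3.75
position: [0.593, -0.1553, 0.1815]
tool_rot: [0.001, 0.112, 0.994, 0.0]
ft_force: [-0.7, 2.6, 9.7]
gripper_width: 0.0266
gripper_force: 40.4
```

```bash
python3 - <<'E'
from w import *
s=env.observe()
p=s['position']
a=bin_wp(-.05,.31)
plan([(p[0],p[1],.30,77),(.53,.03,.31,90),(.49,.25,.31,94.6),a,bin_wp(-.05,.205)],s)
E
```

```text
[ 0.     0.    -0.474  0.002] mm 119
[ 0.412  0.666 -0.04  -0.108] mm 196
[ 0.16   0.88  -0.    -0.038] mm 224
[ 0.051  0.209 -0.    -0.   ] mm 54
[ 0.    0.    0.42 -0.  ] mm 105
```

Request:
carry_out(motion=[[0,0,-0.25,0,0.2],[0,0,-0.5,0,0.2],[0.4,0.66,-0.51,-0.1,0.2],[0.4,0.66,-0.51,-0.1,0.2],[0.4,0.66,-0.51,-0.1,0.2],[0.4,0.66,-0.51,-0.1,0.2],[0.4,0.66,-0.51,-0.1,0.2]])

```text
time: 4.62
position: [0.5316, 0.0275, 0.3079]
tool_rot: [0.001, 0.007, 1.0, -0.0]
ft_force: [0.0, 0.2, -0.0]
gripper_width: 0.0265
gripper_force: 40.1
```

Request:
carry_out(motion=[[0.17,0.9,0,-0.04,0.2],[0.17,0.9,0,-0.04,0.2],[0.17,0.9,0,-0.04,0.2],[0.17,0.9,0,-0.04,0.2],[0.17,0.9,0,-0.04,0.2]])

```text
time: 5.25
position: [0.4926, 0.2551, 0.3074]
tool_rot: [0.001, -0.036, 0.999, 0.001]
ft_force: [0.2, -0.6, -1.2]
gripper_width: 0.0265
gripper_force: 40.1
```

```bash
python3 - <<'E'
from w import *
s=env.observe(); print(s['gripper_width'],s['position'],s['time'])
plan([bin_wp(-.05,.21)],s)
t=read_camera('top'); cv2.imwrite('pics/t2.png',t['image'][:,:,::-1])
for k in NOM:
    try: p,a,L,W=locate(t,k); print(k,p.round(4),round(a,1),round(L,3),round(W,3))
    except Exception as e: print(k,e)
E
```

```text
0.026474197567820226 [0.49262336 0.25514328 0.30735107] 5.25
[ 0.065  0.189  0.389 -0.004] mm 109
short [ 0.4496 -0.0575] -16.3 0.043 0.029
chip [0.4752 0.1152] -12.8 0.065 0.029
bent [ 0.6068 -0.068 ] 0.7 0.046 0.029
miss [ 0.6271 -0.0644] 10.6 0.088 0.038
out [ 0.4478 -0.1508] -6.2 0.101 0.03
```

View pics/t2.png

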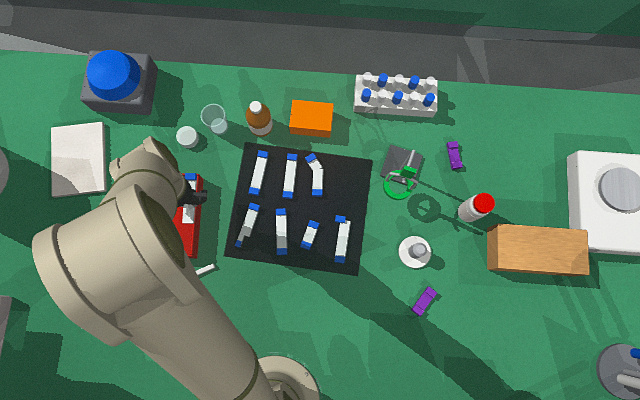

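The top view shows the blockless carrier gone from the mat and held over the bin at (188,200). The other seven haven't moved, and nothing blocks the view of the mat.

Request:
carry_out(motion=[[0.06,0.19,0,0,0.2],[0.06,0.19,0.2,0,0.2],[0.06,0.19,0.4,0,0.2],[0.06,0.19,0.4,0,0.2],[0.06,0.19,0.4,0,0.55],[0.06,0.19,0.4,0,0.55],[0.06,0.19,0.2,0,0.55],[0.06,0.19,-0.05,0,0.55]])

```text
time: 6.3
position: [0.474, 0.2989, 0.3219]
tool_rot: [-0.0, -0.035, 0.999, -0.0]
ft_force: [0.7, 0.7, -0.6]
gripper_width: 0.0471
gripper_force: 0.0
```

```bash
python3 - <<'E'
from w import *
s=env.observe(); print(s['gripper_width'],s['position'],s['time'])
p=(.448,-.151); q=83.7
plan([(.48,.07,.31,q),(.455,-.14,.30,q),(p[0],p[1],.181,q)],s)
E
```

```text
0.047105671337746916 [0.47400587 0.29893711 0.32186715] 6.3
[ 0.039 -0.915  0.047  0.086] mm 229
[ 0.007 -0.846  0.04  -0.   ] mm 212
[ 0.023 -0.047  0.476 -0.   ] mm 120
```

Request:
carry_out(motion=[[0.04,-0.92,0.05,0.086,0.6],[0.04,-0.92,0.05,0.086,0.6],[0.04,-0.92,0.05,0.086,0.6],[0.04,-0.92,0.05,0.086,0.6],[0.04,-0.92,0.05,0.086,0.6]])

```text
time: 6.92
position: [0.4799, 0.0653, 0.3088]
tool_rot: [0.001, 0.059, 0.998, -0.0]
ft_force: [0.2, -0.1, -0.5]
gripper_width: 0.0511
gripper_force: 0.0
```

Request:
carry_out(motion=[[0.01,-0.85,0.04,0,0.6],[0.01,-0.85,0.04,0,0.6],[0.01,-0.85,0.04,0,0.6],[0.01,-0.85,0.04,0,0.6],[0.01,-0.85,0.04,0,0.6]])

```text
time: 7.55
position: [0.4541, -0.1431, 0.2983]
tool_rot: [0.001, 0.057, 0.998, -0.0]
ft_force: [0.0, 0.2, -0.4]
gripper_width: 0.051
gripper_force: 0.0
```

```bash
python3 - <<'E'
from w import *
s=env.observe(); c=read_camera('wrist'); print(s['gripper_width'],s['position'],s['time'])
r,_=wloc(s,c,'',(.448,-.151)); print(r)
plan([(.448,-.151,.181,83.7)],s)
E
```

```text
0.050961155380474354 [ 0.45411323 -0.14308797  0.2983037 ] 7.55
((447.4161376953125, -152.12440490722656), (28.492515563964844, 102.78743743896484), 85.16084289550781)
[ 0.021 -0.034  0.469 -0.002] mm 118
```

Request:
carry_out(motion=[[0.02,-0.03,0.1,0,0.6],[0.02,-0.03,0.35,0,0.6],[0.02,-0.03,0.47,0,0.6],[0.02,-0.03,0.47,0,0.6],[0.02,-0.03,0.47,0,0.2],[0.02,-0.03,0.47,0,0.2],[0.02,-0.03,0.47,0,0.2],[0.02,-0.03,0.22,0,0.2],[0.02,-0.03,-0.03,0,0.2],[0.02,-0.03,-0.03,0,0.2]])

```text
time: 8.85
position: [0.4488, -0.1491, 0.3096]
tool_rot: [0.005, 0.056, 0.998, -0.001]
ft_force: [0.0, -0.1, -0.7]
gripper_width: 0.0266
gripper_force: 39.9
```

```bash
python3 - <<'E'
from w import *
s=env.observe(); print(s['gripper_width'],s['position'],s['time'])
plan([(.47,.07,.305,90),bin_wp(-.0395,.305),bin_wp(0.0,.305),bin_wp(0,.215)],s)
E
```

```text
0.0265667430968257 [ 0.44881192 -0.14912382  0.30963793] 8.85
[ 0.014  0.88   0.019 -0.053] mm 220
[-0.009  0.967 -0.    -0.038] mm 242
[-0.     0.158 -0.    -0.   ] mm 40
[ 0.    0.    0.36 -0.  ] mm 90
```

Request:
carry_out(motion=[[0.01,0.88,0,-0.05,0.2],[0.01,0.88,0,-0.05,0.2],[0.01,0.88,0,-0.05,0.2],[0.01,0.88,0,-0.05,0.2],[0.01,0.88,0,-0.05,0.2]])

```text
time: 9.48
position: [0.47, 0.0731, 0.3047]
tool_rot: [0.0, 0.001, 1.0, 0.001]
ft_force: [0.1, -1.3, -1.9]
gripper_width: 0.0265
gripper_force: 40.0
```

Request:
carry_out(motion=[[0,0.97,0,-0.04,0.2],[0,0.97,0,-0.04,0.2],[0,0.97,0,-0.04,0.2],[0,0.97,0,-0.04,0.2],[0,0.97,0,-0.04,0.2]])

```text
time: 10.1
position: [0.471, 0.3164, 0.3045]
tool_rot: [0.0, -0.041, 0.999, 0.001]
ft_force: [0.4, -1.1, -1.6]
gripper_width: 0.0266
gripper_force: 40.1
```

Request:
carry_out(motion=[[0,0.16,0,0,0.2],[0,0.16,0.2,0,0.2],[0,0.16,0.37,0,0.2],[0,0.16,0.37,0,0.2],[0,0.16,0.37,0,0.5],[0,0.16,0.37,0,0.5],[0,0.16,0.2,0,0.55],[0,0.16,-0.05,0,0.55]])

```text
time: 11.1
position: [0.4683, 0.3523, 0.3187]
tool_rot: [-0.0, -0.039, 0.999, -0.0]
ft_force: [-0.1, 0.8, 0.5]
gripper_width: 0.0473
gripper_force: 0.0
```

```bash
python3 - <<'E'
from w import *
s=env.observe(); print(s['gripper_width'],s['position'],s['time'])
t=read_camera('top')
for k in('chip','short','bent'): p,a,L,W=locate(t,k); print(k,p.round(4),round(a,1),round(L,3),round(W,3))
p,a,_,_=locate(t,'chip'); q=90+a
plan([(p[0],p[1],.30,q),(p[0],p[1],.181,q)],s)
E
```

```text
0.04726017777199208 [0.46827345 0.35227977 0.31867332] 11.1
chip [0.4753 0.1154] -13.7 0.065 0.029
short [ 0.4496 -0.0574] -15.2 0.043 0.029
bent [ 0.6068 -0.0685] 1.7 0.046 0.029
[ 0.046 -0.947  0.075  0.151] mm 238
[ 0.     0.     0.476 -0.   ] mm 119
```

Request:
carry_out(motion=[[0.05,-0.95,0.07,0.15,0.6],[0.05,-0.95,0.07,0.15,0.6],[0.05,-0.95,0.07,0.15,0.6],[0.05,-0.95,0.07,0.15,0.6],[0.05,-0.95,0.07,0.15,0.6],[0.05,-0.95,0.07,0.15,0.6]])

```text
time: 11.9
position: [0.4748, 0.1151, 0.3008]
tool_rot: [0.001, 0.118, 0.993, 0.001]
ft_force: [-0.2, 0.0, 0.0]
gripper_width: 0.0511
gripper_force: 0.0
```

```bash
python3 - <<'E'
from w import *
s=env.observe(); c=read_camera('wrist'); print(s['gripper_width'],s['position'],s['time'])
print(wloc(s,c,'',(.468,.117)))
plan([(.4755,.1155,.181,76.5)],s)
E
```

```text
0.051148249899944855 [0.47476738 0.11511997 0.30083246] 11.9
(((461.8774108886719, 117.42819213867188), (28.41656494140625, 93.61149597167969), 76.53631591796875), array([0.46425756, 0.11785409]))
[-0.002  0.002  0.479 -0.001] mm 120
```

Request:
carry_out(motion=[[0,0,0.24,0,0.6],[0,0,0.48,0,0.6],[0,0,0.48,0,0.6],[0,0,0.48,0,0.2],[0,0,0.48,0,0.2],[0,0,0.48,0,0.2],[0,0,0.22,0,0.2],[0,0,-0.03,0,0.2],[0,0,-0.03,0,0.2]])

```text
time: 13.08
position: [0.4751, 0.1149, 0.3116]
tool_rot: [0.004, 0.118, 0.993, 0.002]
ft_force: [0.2, 0.1, -1.9]
gripper_width: 0.0268
gripper_force: 40.0
```

```bash
python3 - <<'E'
from w import *
s=env.observe(); print(s['gripper_width'],s['position'],s['time'])
plan([bin_wp(-.02,.305,.0),bin_wp(.05,.305,-.0),bin_wp(.05,.215,-.0)],s)
E
```

```text
0.026836230188652225 [0.47509268 0.11492245 0.31162114] 13.075
[ 0.22   0.836  0.026 -0.151] mm 216
[ 0.    0.28 -0.   -0.  ] mm 70
[ 0.    0.    0.36 -0.  ] mm 90
```

Request:
carry_out(motion=[[0.22,0.84,0,-0.15,0.2],[0.22,0.84,0,-0.15,0.2],[0.22,0.84,0,-0.15,0.2],[0.22,0.84,0,-0.15,0.2],[0.22,0.84,0,-0.15,0.2]])

```text
time: 13.7
position: [0.4691, 0.3347, 0.3066]
tool_rot: [-0.0, -0.041, 0.999, 0.001]
ft_force: [0.5, -1.0, -1.4]
gripper_width: 0.0269
gripper_force: 40.0
```

Request:
carry_out(motion=[[0,0.26,0,0,0.2],[0,0.28,0,0,0.2],[0,0.28,0.2,0,0.2],[0,0.28,0.38,0,0.2],[0,0.28,0.38,0,0.2],[0,0.28,0.38,0,0.5],[0,0.28,0.38,0,0.5],[0,0.28,0.2,0,0.55],[0,0.28,-0.05,0,0.55]])

```text
time: 14.82
position: [0.4645, 0.4014, 0.3213]
tool_rot: [-0.0, -0.039, 0.999, -0.0]
ft_force: [0.9, 0.9, -0.1]
gripper_width: 0.0471
gripper_force: 0.0
```

```bash
python3 - <<'E'
from w import *
s=env.observe(); print(s['gripper_width'],s['position'],s['time'])
t=read_camera('top')
for k in('short','bent'): p,a,L,W=locate(t,k); print(k,p.round(4),round(a,1),round(L,3),round(W,3))
p,a,_,_=locate(t,'short'); q=90+a
plan([(.462,.17,.31,90),(p[0],p[1],.30,q),(p[0],p[1],.181,q)],s)
c=read_camera('wrist'); cv2.imwrite('pics/w3.png',c['image'][:,:,::-1])
E
```

```text
0.04714798558822506 [0.46454131 0.40140189 0.32131664] 14.825
short [ 0.4496 -0.0575] -16.2 0.043 0.029
bent [ 0.6429 -0.0868] 0.1 0.043 0.03
[ 0.082 -0.922  0.045  0.037] mm 232
[ 0.05  -0.91   0.04   0.135] mm 228
[ 0.     0.     0.476 -0.   ] mm 119
```

View pics/w3.png

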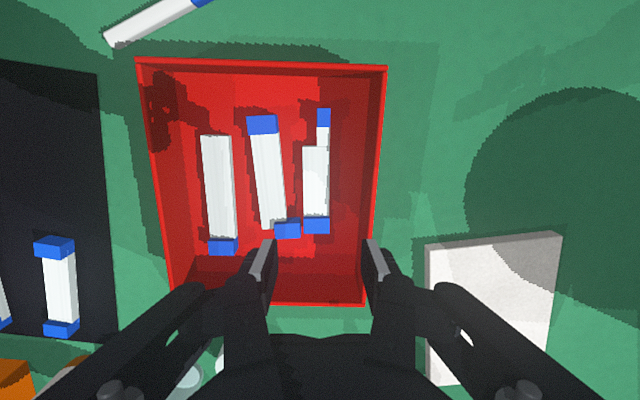

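The wrist view shows three odd carriers lying in the bin: blockless at (220,195), out-of-line at (268,175), chipped at (316,170). The bent carrier has been knocked to about (0.643, -0.087). I'll take the short one next.

Request:
carry_out(motion=[[0.08,-0.92,0.05,0.04,0.6],[0.08,-0.92,0.05,0.04,0.6],[0.08,-0.92,0.05,0.04,0.6],[0.08,-0.92,0.05,0.04,0.6],[0.08,-0.92,0.05,0.04,0.6]])

```text
time: 15.55
position: [0.4626, 0.1672, 0.3084]
tool_rot: [0.001, 0.006, 1.0, -0.001]
ft_force: [0.3, 1.0, -0.3]
gripper_width: 0.0511
gripper_force: 0.0
```

Request:
carry_out(motion=[[0.05,-0.91,0.04,0.135,0.6],[0.05,-0.91,0.04,0.135,0.6],[0.05,-0.91,0.04,0.135,0.6],[0.05,-0.91,0.04,0.135,0.6],[0.05,-0.91,0.04,0.135,0.6]])

```text
time: 16.18
position: [0.4489, -0.0588, 0.298]
tool_rot: [0.001, 0.146, 0.989, -0.0]
ft_force: [-0.3, -0.0, 1.0]
gripper_width: 0.0514
gripper_force: 0.0
```

```bash
python3 - <<'E'
from w import *
s=env.observe(); c=read_camera('wrist'); print(s['gripper_width'],s['position'],s['time'])
r,_=wloc(s,c,'',(.45,-.057)); print(r)
plan([(.4496,-.0577,.181,73.9)],s)
E
```

```text
0.051365522874187275 [ 0.44892014 -0.05883059  0.29799833] 16.175
((449.46466064453125, -58.96501159667969), (28.493492126464844, 43.1411247253418), 74.14537048339844)
[-0.001  0.005  0.468 -0.006] mm 117
```

Request:
carry_out(motion=[[0,0,0.24,0,0.6],[0,0,0.47,0,0.6],[0,0,0.47,0,0.6],[0,0,0.47,0,0.2],[0,0,0.47,0,0.2],[0,0,0.47,0,0.2],[0,0,0.22,0,0.2],[0,0,-0.05,0,0.2],[0,0,-0.05,0,0.2]])

```text
time: 17.35
position: [0.449, -0.0563, 0.3134]
tool_rot: [0.003, 0.144, 0.99, 0.0]
ft_force: [0.1, -0.6, -1.0]
gripper_width: 0.0268
gripper_force: 40.3
```

```bash
python3 - <<'E'
from w import *
s=env.observe(); print(s['gripper_width'],s['position'],s['time'])
plan([(.472,.13,.31,94.6),bin_wp(-.025,.305,.0),bin_wp(-.025,.23,-.0)],s)
E
```

```text
0.026777390427530953 [ 0.44900009 -0.05633683  0.31340557] 17.35
[ 0.125  0.741  0.014 -0.177] mm 188
[-0.059  0.782  0.02  -0.   ] mm 196
[ 0.   0.   0.3 -0. ] mm 75
```

Request:
carry_out(motion=[[0.12,0.74,0,-0.177,0.2],[0.12,0.74,0,-0.177,0.2],[0.12,0.74,0,-0.177,0.2],[0.12,0.74,0,-0.177,0.2],[0.12,0.74,0,-0.177,0.2]])

```text
time: 17.98
position: [0.4722, 0.1294, 0.3092]
tool_rot: [-0.001, -0.042, 0.999, -0.001]
ft_force: [-0.6, -0.0, -1.3]
gripper_width: 0.0269
gripper_force: 40.3
```

Request:
carry_out(motion=[[-0.06,0.78,0,0,0.2],[-0.06,0.78,0,0,0.2],[-0.06,0.78,0,0,0.2],[-0.06,0.78,0,0,0.2],[-0.06,0.78,0.3,0,0.2],[-0.06,0.78,0.31,0,0.2],[-0.06,0.78,0.31,0,0.5],[-0.06,0.78,0.31,0,0.5],[-0.06,0.78,0.1,0,0.55],[-0.06,0.78,-0.05,0,0.55]])

```text
time: 19.23
position: [0.4718, 0.325, 0.3255]
tool_rot: [0.001, -0.041, 0.999, 0.001]
ft_force: [0.3, -0.6, -0.1]
gripper_width: 0.0466
gripper_force: 0.0
```

```bash
python3 - <<'E'
from w import *
s=env.observe(); print(s['gripper_width'],s['position'],s['time'])
t=read_camera('top'); c=read_camera('wrist')
for w,b in comps(t): print('comp',np.r_[w,b].mean(0).round(3),len(w),len(b))
p,a,L,W=locate(t,'bent'); print(p.round(4),round(a,1),round(L,3),round(W,3))
q=90+a
plan([(.51,.13,.31,92),(.58,-.04,.30,q),(p[0],p[1],.30,q)],s)
a=cv2.resize(t['image'][130:290,80:400],(640,320),interpolation=cv2.INTER_CUBIC)
cv2.imwrite('pics/t4.png',np.vstack([a,cv2.resize(c['image'],(448,280)) if 0 else cv2.copyMakeBorder(cv2.resize(c['image'],(448,280)),0,0,0,192,0)])[:,:,::-1])
E
```

```text
0.04655356829485069 [0.47179054 0.32496414 0.32553995] 19.225
comp [ 0.653 -0.084] 275 78
comp [0.591 0.131] 1263 67
comp [0.614 0.013] 300 138
comp [0.452 0.023] 318 142
[ 0.6432 -0.0863] -2.4 0.044 0.028
[-0.089 -0.79   0.062  0.022] mm 199
[-0.256 -0.689  0.04   0.037] mm 184
[-0.261 -0.174 -0.    -0.   ] mm 78
```

View pics/t4.png

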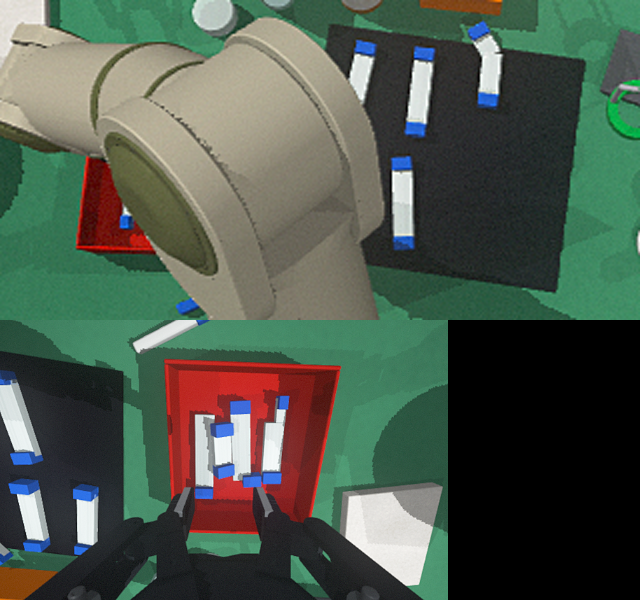

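The top view shows the bent carrier near the mat's far edge at (485,65) and the three sound ones still on the mat. The wrist view shows four carriers in the bin, with the short one leaning on top at (223,450).

Request:
carry_out(motion=[[-0.09,-0.79,0.06,0.02,0.6],[-0.09,-0.79,0.06,0.02,0.6],[-0.09,-0.79,0.06,0.02,0.6],[-0.09,-0.79,0.06,0.02,0.6],[-0.09,-0.79,0.06,0.02,0.6]])

```text
time: 19.95
position: [0.5105, 0.1292, 0.3078]
tool_rot: [0.001, -0.019, 1.0, 0.0]
ft_force: [1.5, 0.5, 1.1]
gripper_width: 0.0511
gripper_force: 0.0
```

Request:
carry_out(motion=[[-0.5,-0.85,0.04,0.03,0.6],[-0.5,-0.85,0.04,0.03,0.6],[-0.5,-0.85,0.04,0.03,0.6],[-0.5,-0.85,0.04,0.03,0.6],[-0.5,-0.85,0.04,0.03,0.6]])

```text
time: 20.58
position: [0.6457, -0.0802, 0.2968]
tool_rot: [0.001, 0.014, 1.0, -0.0]
ft_force: [0.4, 0.7, -0.6]
gripper_width: 0.0511
gripper_force: 0.0
```

```bash
python3 - <<'E'
from w import *
s=env.observe(); c=read_camera('wrist'); print(s['gripper_width'],s['position'],s['time'])
hsv=cv2.cvtColor(c['image'],cv2.COLOR_RGB2HSV); H,S,V=cv2.split(hsv)
n,l,st,ce=cv2.connectedComponentsWithStats(((V>125)&(S<60)).astype(np.uint8))
for i in range(1,n):
    if st[i,4]<300: continue
    P=cast(c,np.argwhere(l==i)[:,::-1],.015,s)[:,:2]
    if np.linalg.norm(P.mean(0)-[.65,-.085])<.04:
        m=P[P[:,0]<P[:,0].min()+.042]; r=cv2.minAreaRect((m*1000).astype(np.float32)); print(r,P.min(0),P.max(0))
plan([(.643,-.087,.181,88)],s)
E
```

```text
0.051125194879954663 [ 0.64574348 -0.08024996  0.29679244] 20.575
((640.5897827148438, -87.99661254882812), (28.779142379760742, 42.16017532348633), 88.87261962890625) [ 0.61979693 -0.1030853 ] [ 0.71180435 -0.05659977]
[ 0.01  -0.027  0.463  0.003] mm 116
```

Request:
carry_out(motion=[[0.02,-0.03,0.24,0,0.6],[0.02,-0.03,0.46,0,0.6],[0.02,-0.03,0.46,0,0.6],[0.02,-0.03,0.46,0,0.2],[0.02,-0.03,0.46,0,0.2],[0.02,-0.03,0.46,0,0.2],[0.02,-0.03,0.22,0,0.2],[0.02,-0.03,-0.08,0,0.2],[0.02,-0.03,-0.08,0,0.2]])

```text
time: 21.75
position: [0.6394, -0.0845, 0.3229]
tool_rot: [0.004, 0.012, 1.0, -0.0]
ft_force: [-0.1, 0.5, -1.5]
gripper_width: 0.0259
gripper_force: 39.8
```

```bash
python3 - <<'E'
from w import *
s=env.observe(); print(s['gripper_width'],s['position'],s['time'])
plan([(.55,.11,.32,92),bin_wp(.02,.315,-.03),bin_wp(.02,.24,-.03)],s)
E
```

```text
0.025938223231322742 [ 0.63935442 -0.08451336  0.32286418] 21.75
[ 0.375  0.77   0.011 -0.028] mm 214
[ 0.414  1.049  0.02  -0.022] mm 282
[ 0.   0.   0.3 -0. ] mm 75
```

Request:
carry_out(motion=[[0.38,0.8,0,-0.03,0.2],[0.38,0.8,0,-0.03,0.2],[0.38,0.8,0,-0.03,0.2],[0.38,0.8,0,-0.03,0.2],[0.38,0.8,0,-0.03,0.2]])

```text
time: 22.38
position: [0.5466, 0.1202, 0.3178]
tool_rot: [0.0, -0.023, 1.0, 0.0]
ft_force: [0.4, -0.0, -0.7]
gripper_width: 0.0262
gripper_force: 39.8
```

Request:
carry_out(motion=[[0.41,1.0,0,-0.02,0.2],[0.41,1.0,0,-0.02,0.2],[0.41,1.0,0,-0.02,0.2],[0.41,1.0,0,-0.02,0.2],[0.41,1.0,0,-0.02,0.2],[0.41,1.0,0.2,-0.02,0.2],[0.41,1.0,0.32,-0.02,0.2],[0.41,1.0,0.32,-0.02,0.2]])

```text
time: 23.38
position: [0.4361, 0.3614, 0.2354]
tool_rot: [-0.001, -0.04, 0.999, -0.002]
ft_force: [-0.0, 0.5, -0.7]
gripper_width: 0.0263
gripper_force: 39.9
```

Request:
carry_out(motion=[[0,0,0,0,0.5],[0,0,0,0,0.5],[0,0,-0.15,0,0.55],[0,0,-0.4,0,0.55],[0,0,-0.5,0,0.55]])

```text
time: 24.0
position: [0.4358, 0.3634, 0.3666]
tool_rot: [0.002, -0.041, 0.999, 0.002]
ft_force: [0.4, -0.5, -1.1]
gripper_width: 0.0469
gripper_force: 0.0
```

```bash
python3 - <<'E'
from w import *
s=env.observe(); print(s['gripper_width'],s['position'],s['time'])
c=read_camera('wrist'); t=read_camera('top')
for w,b in comps(t): print('comp',np.r_[w,b].mean(0).round(3),len(w),len(b))
cv2.imwrite('pics/w5.png',c['image'][:,:,::-1])
E
```

```text
0.04691436503185458 [0.43575967 0.3634296  0.36657203] 24.0
comp [0.617 0.103] 314 143
comp [0.614 0.013] 299 141
comp [0.513 0.156] 357 0
comp [0.452 0.023] 319 144
```

View pics/w5.png

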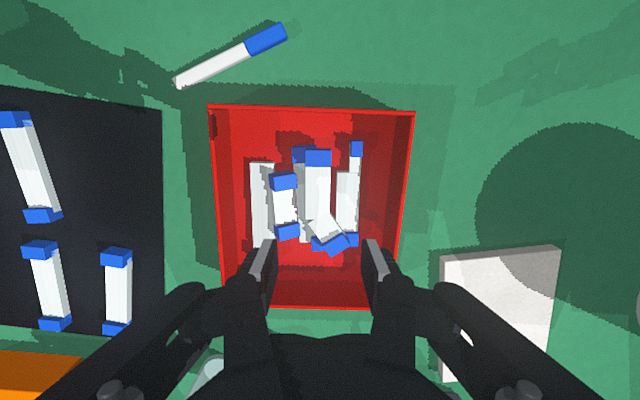

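All five odd carriers are now inside the bin, with the bent one on top at (320,195). The three sound carriers are still on the mat. Next I'll move to a viewpoint for the collar.

Request:
carry_out(motion=[[-0.1,-1,-0.2,0,0.6],[-0.1,-1,-0.2,0,0.6],[-0.1,-1,-0.2,0,0.6],[-0.1,-1,-0.2,0,0.6],[-0.1,-1,-0.2,0,0.6],[-0.1,-1,-0.2,0,0.6]])

```text
time: 24.85
position: [0.481, 0.1154, 0.4123]
tool_rot: [0.0, -0.04, 0.999, 0.0]
ft_force: [-0.2, 1.1, 0.8]
gripper_width: 0.0512
gripper_force: 0.0
```

Request:
carry_out(motion=[[0.05,-1,-0.2,0,0.6],[0.05,-1,-0.2,0,0.6],[0.05,-1,-0.2,0,0.6],[0.05,-1,-0.2,0,0.6],[0.05,-1,-0.2,0,0.6],[0.05,-1,-0.2,0,0.6]])

```text
time: 25.6
position: [0.4893, -0.1328, 0.462]
tool_rot: [0.0, -0.042, 0.999, 0.0]
ft_force: [0.2, 0.6, 0.2]
gripper_width: 0.0511
gripper_force: 0.0
```

```bash
python3 - <<'E'
from w import *
s=env.observe(); print(s['gripper_width'],s['position'],s['time'])
c=read_camera('wrist'); pickle.dump((s,c),open('m1.pkl','wb'))
cv2.imwrite('pics/m1.png',c['image'][:,:,::-1])
E
```

```text
0.05110363362938651 [ 0.48933311 -0.13283048  0.46199561] 25.6
```

View pics/m1.png

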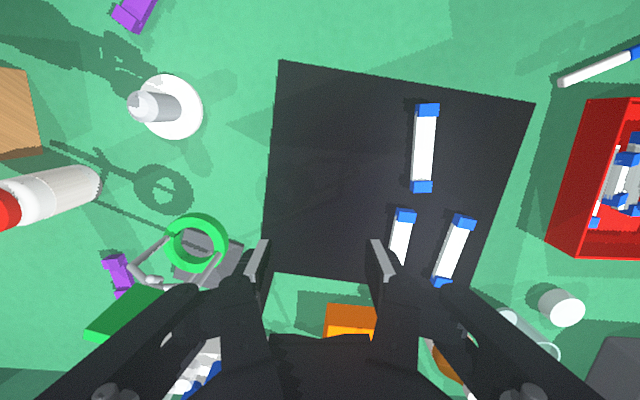

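The post stands at about (165,107) px and the ring at (195,243). The tab at (120,312) is partly hidden by a finger. I'll triangulate from the fixed cameras plus this view.

```bash
cat > mk.py <<'E'
from h import *
def gmask(c):
    im=c['image'].astype(int); r,g,b=im[...,0],im[...,1],im[...,2]
    return ((g>70)&(r<0.35*g)&(b<0.55*g)).astype(np.uint8)
def tri(obs):
    "obs: (cam,state,uv) least squares point"
    A=np.zeros((3,3));y=np.zeros(3)
    for c,s,uv in obs:
        R,o=cam_pose(c,s); d=R@[(uv[0]-c['cx'])/c['fx'],(uv[1]-c['cy'])/c['fy'],1]; d/=np.linalg.norm(d)
        P=np.eye(3)-np.outer(d,d); A+=P; y+=P@o
    X=np.linalg.solve(A,y); return X,[np.linalg.norm(proj(c,X,s)[0]-uv).round(1) for c,s,uv in obs]
E
python3 - <<'E'
from mk import *
d=pickle.load(open('cam0.pkl','rb')); s,cw=pickle.load(open('m1.pkl','rb'))
print('px',[d['top']['image'][y,x].tolist() for x,y in((385,187),(409,170),(420,150))],[cw['image'][y,x].tolist() for x,y in((205,265),(130,310),(240,150))],[d['scene']['image'][y,x].tolist() for x,y in((269,126),(264,165))])
A=[]
for k,c in(('top',d['top']),('scene',d['scene']),('wrist',cw)):
    m=gmask(c); n,l,st,ce=cv2.connectedComponentsWithStats(m); print(k,[(st[i].tolist(),ce[i].round(1).tolist()) for i in range(1,n) if st[i,4]>25])
def crop(c,x,y,w,h,f): return cv2.resize(c['image'][y:y+h,x:x+w],None,fx=f,fy=f,interpolation=cv2.INTER_CUBIC)
a=crop(d['top'],375,135,60,75,8)[:,:,:]; b=crop(d['scene'],235,110,60,75,8)[:,:,:]
b2=crop(cw,80,200,180,150,1)
cv2.imwrite('pics/m2.png',np.hstack([a[:400] if 0 else cv2.resize(a,(400,500)),cv2.resize(b,(400,500))])[:,:,::-1])
E
```

```text
px [[31, 185, 82], [0, 205, 82], [66, 146, 102]] [[53, 249, 125], [42, 137, 72], [115, 219, 169]] [[0, 151, 64], [12, 149, 65]]
top [([392, 165, 25, 14, 157], [406.4, 171.5]), ([383, 175, 30, 25, 267], [396.6, 189.8])]
scene [([267, 117, 6, 24, 76], [269.7, 129.2]), ([260, 156, 28, 23, 365], [273.4, 167.5])]
wrist [([163, 213, 65, 60, 1772], [194.2, 241.4]), ([83, 283, 81, 61, 1747], [119.8, 313.2])]
```

View pics/m2.png

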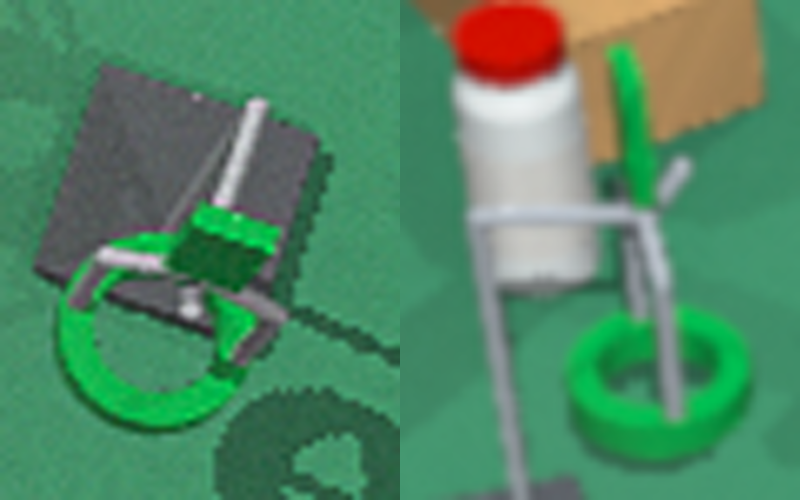

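In the top crop, the upright's top is at (258,100), the hook tip at (190,297), and the tab's upper face at (237,228). In the scene crop, they're at (480,215), (685,165) and (622,50).

```bash
python3 - <<'E'
from mk import *
d=pickle.load(open('cam0.pkl','rb')); s,cw=pickle.load(open('m1.pkl','rb')); T,S=d['top'],d['scene']
k=400/60
tp=lambda x,y:(375+x/k-.5+.5*0,135+y/k-.5*0); sc=lambda x,y:(235+(x-400)/k,110+y/k)
up=tri([(T,None,tp(258,103)),(S,None,sc(480,215))]); tip=tri([(T,None,tp(190,300)),(S,None,sc(683,168))]); tab=tri([(T,None,tp(237,228)),(S,None,sc(622,50))])
print('up',up,'\ntip',tip,'\ntabtop',tab)
a=cast(T,[tp(258,103)],.205)[0];b=cast(T,[tp(190,300)],.210)[0]; v=a-b; print('from top only',a,b,np.linalg.norm(v[:2]),'stand +x angle',np.degrees(np.arctan2(v[1],v[0])))
print('tabtop top cam',cast(T,[tp(237,228)],.263), 'scene',cast(S,[sc(622,50)],.263))
# tab top face: bright green pixels in top
im=T['image'].astype(int); m=(gmask(T)>0)&(im[...,1]>160); m[:163]=0;m[172+4:]=0;m[:,:400]=0
P=cast(T,np.argwhere(m)[:,::-1],.263)[:,:2]; r=cv2.minAreaRect((P*1000).astype(np.float32)); print('tab face',len(P),r,P.mean(0))
# ring
for n,c,st in(('top',T,None),('wrist',cw,s)):
    n_,l,stt,ce=cv2.connectedComponentsWithStats(gmask(c)); i=[i for i in range(1,n_) if stt[i,4]>200][-1 if n=='top' else 0]
    p=np.argwhere(l==i)[:,::-1]; 
    h=cv2.convexHull(p.astype(np.float32))[:,0]
    for z in(.108,): 
        P=cast(c,h,z,st)[:,:2]; (x,y),rr=cv2.minEnclosingCircle((P*1000).astype(np.float32)); print(n,'ring',x,y,rr)
# post: white base disc in wrist and top
for n,c,st in(('top',T,None),('wrist',cw,s)):
    hs=cv2.cvtColor(c['image'],cv2.COLOR_RGB2HSV); m=((hs[...,2]>150)&(hs[...,1]<40)).astype(np.uint8)
    q=proj(c,[[.42,-.355,.012]],st)[0]; n_,l,stt,ce=cv2.connectedComponentsWithStats(m)
    i=min([i for i in range(1,n_) if stt[i,4]>80],key=lambda i:np.linalg.norm(ce[i]-q)); h=cv2.convexHull(np.argwhere(l==i)[:,::-1].astype(np.float32))[:,0]
    P=cast(c,h,.012,st)[:,:2]; (x,y),rr=cv2.minEnclosingCircle((P*1000).astype(np.float32)); print(n,'base',x,y,rr)
E
```

```text
up (array([ 0.65165728, -0.30110651,  0.20948964]), [np.float64(0.7), np.float64(0.7)]) 
tip (array([ 0.57213684, -0.27719319,  0.21539206]), [np.float64(0.9), np.float64(0.8)]) 
tabtop (array([ 0.58656523, -0.28440187,  0.2731953 ]), [np.float64(0.5), np.float64(0.4)])
from top only [ 0.65466578 -0.30311292  0.205     ] [ 0.57527675 -0.27950755  0.21      ] 0.08282410276394488 stand +x angle -16.55920644525212
tabtop top cam [[ 0.58857334 -0.28562858  0.263     ]] scene [[ 0.58130087 -0.29894251  0.263     ]]
tab face 45 ((589.187255859375, -280.8431091308594), (13.314501762390137, 37.42727279663086), 0.4385325610637665) [ 0.5896108  -0.28427472]
top ring 588.1138916015625 -283.77923583984375 39.59365463256836
wrist ring 586.9735107421875 -284.9356384277344 44.19899368286133
top base 424.79498291015625 -353.9254150390625 45.0895881652832
wrist base 423.62103271484375 -361.3424072265625 54.145111083984375
```

```bash
python3 - <<'E'
from loc import *
s=env.observe(); print(s['q'].round(2))
plan([(.588,-.284,.475,164)],s)
E
```

```text
[ 0.81  0.38 -0.88  1.99  0.36  0.94  1.41]
[-0.342 -0.639 -0.052 -0.576] mm 182
```

Request:
carry_out(motion=[[-0.1,-0.2,-0.05,-0.1,0.35],[-0.1,-0.2,-0.05,-0.1,0.35]])

```text
time: 25.9
position: [0.5199, -0.1828, 0.4746]
tool_rot: [0.001, -0.146, 0.989, 0.0]
ft_force: [-0.2, 0.2, -0.3]
gripper_width: 0.03
gripper_force: 0.0
```

```bash
python3 - <<'E'
from loc import *
s=env.observe(); print(s['q'].round(2))
for q in(164,-16): plan([(.588,-.284,.475,q)],s)
R=toolR(s); print(np.degrees(np.arctan2(R[1,1],R[0,1])))
E
```

```text
[ 0.88  0.44 -0.91  1.88  0.41  1.02  1.67]
[-0.143 -0.466 -0.002 -0.476] mm 122
[-0.143 -0.466 -0.002 -0.476] mm 122
106.82980985561986
```

Request:
carry_out(motion=[[0,0,0,0.09,0.35],[0,0,0,0.17,0.35],[0,0,0,0.26,0.35],[0,0,0,0.35,0.35],[0,0,0,0.44,0.35],[0,0,0,0.53,0.35],[0,0,0,0.62,0.35],[0,0,0,0.71,0.35],[0,0,0,0.8,0.35],[0,0,0,0.88,0.35]])

```text
time: 27.15
position: [0.5182, -0.1791, 0.4744]
tool_rot: [-0.0, 0.701, 0.713, 0.0]
ft_force: [0.6, -0.4, -0.0]
gripper_width: 0.0299
gripper_force: 0.0
```

```bash
python3 - <<'E'
from mk import *
from loc import *
s=env.observe(); print(s['q'].round(2),s['position'])
c=read_camera('wrist'); cv2.imwrite('pics/m3.png',c['image'][:,:,::-1]); pickle.dump((s,c),open('m3.pkl','wb'))
plan([(.588,-.284,.475,-16)],s)
E
```

```text
[ 0.56  0.34 -0.44  1.9   0.18  0.94  0.05] [ 0.51823475 -0.1790715   0.47441479]
[-0.424  0.272 -0.002  0.141] mm 126
```

View pics/m3.png

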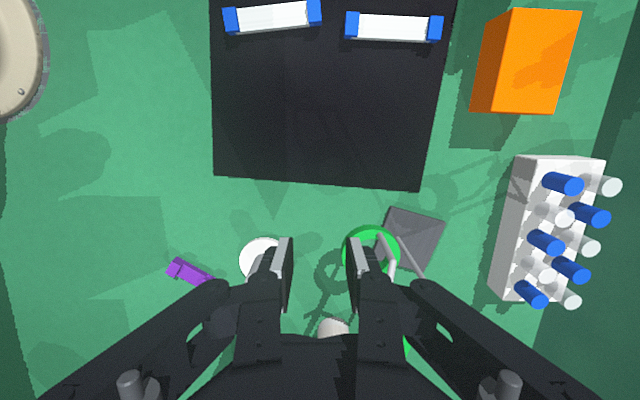

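The ring shows at (370,250) behind the fingers and the tab is still hidden. I'll move above the tab and check the alignment from there.

Request:
carry_out(motion=[[-0.42,0.27,0,0.14,0.5],[-0.42,0.27,0,0.14,0.5],[-0.42,0.27,0,0.14,0.5],[-0.42,0.27,0,0.14,0.5]])

```text
time: 27.7
position: [0.588, -0.2835, 0.474]
tool_rot: [-0.001, 0.796, 0.606, 0.0]
ft_force: [-0.9, -0.1, -0.3]
gripper_width: 0.0428
gripper_force: 0.0
```

```bash
python3 - <<'E'
from mk import *
from loc import *
s=env.observe(); print(s['q'].round(2),s['position'])
c=read_camera('wrist'); cv2.imwrite('pics/m4.png',c['image'][:,:,::-1]); pickle.dump((s,c),open('m4.pkl','wb'))
plan([(.588,-.284,.395,-16)],s)
n,l,st,ce=cv2.connectedComponentsWithStats(gmask(c)); print([(st[i].tolist(),ce[i].round(1).tolist()) for i in range(1,n) if st[i,4]>40])
print(proj(c,[[.588,-.284,.263],[.588,-.284,.203]],s))
# TCP axis at heights
p=s['position']; print(proj(c,[[p[0],p[1],.263]],s))
E
```

```text
[ 0.59  0.47 -0.34  1.68  0.17  1.02 -0.08] [ 0.5879579  -0.28345138  0.47397537]
[-0.002  0.001  0.316  0.005] mm 79
[([290, 147, 64, 54, 1365], [320.7, 172.1]), ([310, 189, 27, 61, 825], [321.7, 219.4])]
[[319.82492956 226.0011001 ]
 [319.68744483 200.59496808]]
[[319.56214472 225.32248454]]
```

View pics/m4.png

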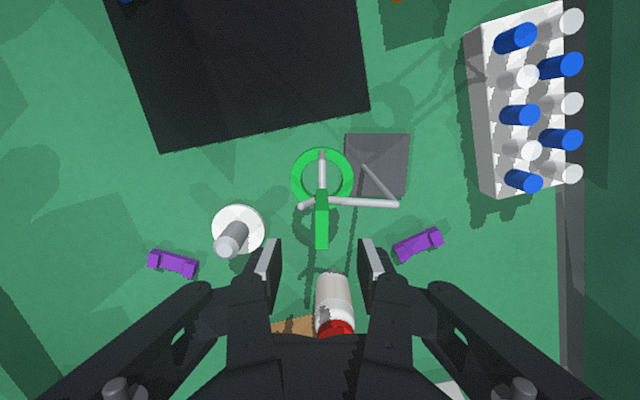

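The view shows the tab centred between the fingers at (321,225), with the hook arm level along the closing line. I'll descend and grip.

Request:
carry_out(motion=[[0,0,0.16,0,0.4],[0,0,0.31,0,0.4],[0,0,0.31,0,0.4],[0,0,0.31,0,0],[0,0,0.31,0,0],[0,0,0.31,0,0],[0,0,0.31,0,0],[0,0,0.31,0,0]], grip_force=50)

```text
time: 28.75
position: [0.5882, -0.2855, 0.3991]
tool_rot: [0.001, 0.797, 0.604, 0.001]
ft_force: [1.7, 1.1, 7.3]
gripper_width: 0.0097
gripper_force: 53.0
```

Request:
carry_out(motion=[[0,0,-0.06,0,0],[0,0,-0.12,0,0],[0,0,-0.17,0,0],[0,0,-0.17,0,0],[0,-0.12,-0.17,0,0],[0,-0.24,-0.17,0,0],[0,-0.36,-0.17,0,0],[0,-0.4,-0.17,0,0],[0,-0.4,-0.17,0,0]])

```text
time: 29.88
position: [0.4913, -0.2588, 0.4399]
tool_rot: [0.0, 0.797, 0.604, 0.0]
ft_force: [0.8, 0.4, -1.2]
gripper_width: 0.0094
gripper_force: 51.9
```

```bash
python3 - <<'E'
from mk import *
from loc import *
s=env.observe(); print(s['q'].round(2),s['position'],s['gripper_width'],s['ft_force'])
S=read_camera('scene'); T=read_camera('top'); c=read_camera('wrist')
a=S['image'][80:240,180:380]; b=T['image'][120:280,340:540]
cv2.imwrite('pics/m5.png',np.hstack([cv2.resize(a,(400,320)),cv2.resize(b,(400,320))])[:,:,::-1])
cv2.imwrite('pics/m5w.png',c['image'][:,:,::-1]); pickle.dump((s,c,T,S),open('m5.pkl','wb'))
plan([(.4245,-.354,.43,-16)],s)
E
```

```text
[ 0.64  0.37 -0.35  1.94  0.17  0.86 -0.07] [ 0.49126332 -0.25882761  0.43986511] 0.00941008572784382 [ 0.83146885  0.36990575 -1.2449576 ]
[-0.439 -0.154  0.039  0.002] mm 117
```

View pics/m5.png

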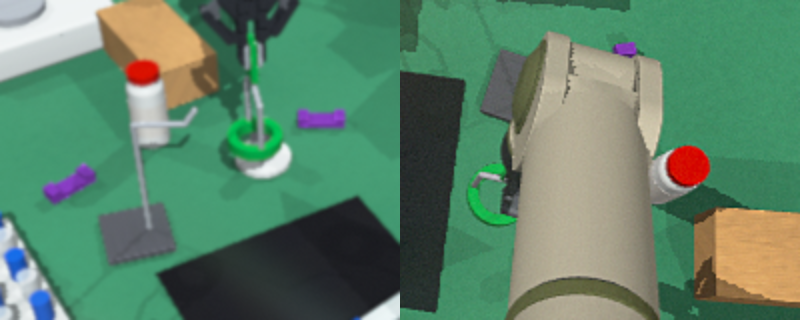

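The scene view shows the collar free of the hook and held upright at (255,135). Next I'll carry it above the post.

Request:
carry_out(motion=[[-0.1,-0.05,0,0,0],[-0.25,-0.1,0,0,0],[-0.4,-0.15,0,0,0],[-0.44,-0.155,0.02,0,0],[-0.44,-0.155,0.02,0,0],[-0.44,-0.155,0.02,0,0]])

```text
time: 30.78
position: [0.4253, -0.3531, 0.4346]
tool_rot: [-0.0, 0.797, 0.605, 0.0]
ft_force: [-0.1, 0.4, -1.8]
gripper_width: 0.0094
gripper_force: 51.9
```

```bash
python3 - <<'E'
from mk import *
from loc import *
s=env.observe(); print(s['q'].round(2),s['position'],s['gripper_width'],s['ft_force'])
S=read_camera('scene'); T=read_camera('top'); c=read_camera('wrist'); pickle.dump((s,c,T,S),open('m6.pkl','wb'))
a=S['image'][100:200,240:370]; 
cv2.imwrite('pics/m6.png',np.hstack([cv2.resize(a,(390,300),interpolation=cv2.INTER_CUBIC),c['image'][100:300,190:460].repeat(1,0)[:, :] if 0 else cv2.resize(c['image'][90:290,190:450],(390,300),interpolation=cv2.INTER_CUBIC)])[:,:,::-1])
zt=s['position'][2]-.399+.088+.02
n,l,st,ce=cv2.connectedComponentsWithStats(gmask(c))
for i in range(1,n):
    if st[i,4]<200: continue
    h=cv2.convexHull(np.argwhere(l==i)[:,::-1].astype(np.float32))[:,0]; P=cast(c,h,zt,s)[:,:2]; print(st[i],'ring?',cv2.minEnclosingCircle((P*1000).astype(np.float32)))
E
```

```text
[ 0.83  0.38 -0.33  1.95  0.16  0.84  0.15] [ 0.42527422 -0.3530819   0.43460302] 0.009372985648985695 [-0.07623024  0.41286677 -1.78425974]
[ 280  153   80  170 4850] ring? ((410.13214111328125, -407.71527099609375), 96.7619857788086)
```

View pics/m6.png

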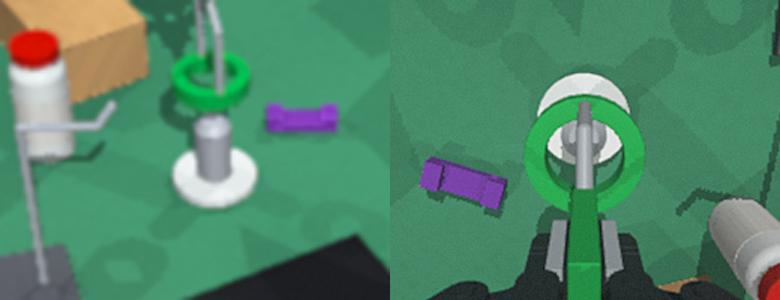

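The scene shows the ring directly above the shaft. The wrist view shows the ring at (585,150) and the base disc at (584,118) in the crop. I'll refine the offset numerically.

```bash
python3 - <<'E'
from mk import *
from scipy.optimize import least_squares
s,c,T,S=pickle.load(open('m6.pkl','rb'))
fit=lambda P,r:least_squares(lambda q:np.hypot(P[:,0]-q[0],P[:,1]-q[1])-r,P.mean(0),loss='soft_l1',f_scale=.001)
def out(m,rows):
    h=[];
    for y in range(*rows):
        x=np.nonzero(m[y,240:400])[0]
        if len(x)>3: h+= [[x[0]+240-.5,y],[x[-1]+240+.5,y]]
    return np.array(h,float)
g=gmask(c)
zb=s['position'][2]-.399+.088
for z in(zb+.02,): f=fit(cast(c,out(g,(155,205)),z,s)[:,:2],.040); print('ring',f.x,np.abs(f.fun).max(),'tcp',s['position'][:2])
hs=cv2.cvtColor(c['image'],cv2.COLOR_RGB2HSV); w=((hs[...,2]>150)&(hs[...,1]<45)).astype(np.uint8)
f=fit(cast(c,out(w,(140,152)),.012,s)[:,:2],.045); print('base',f.x,np.abs(f.fun).max())
# top cam initial for base with fixed radius
d=pickle.load(open('cam0.pkl','rb'))['top']; hs=cv2.cvtColor(d['image'],cv2.COLOR_RGB2HSV); w=((hs[...,2]>150)&(hs[...,1]<45)).astype(np.uint8); w[:230]=0;w[275:]=0;w[:,:395]=0;w[:,440:]=0
cs=max(cv2.findContours(w,cv2.RETR_EXTERNAL,cv2.CHAIN_APPROX_NONE)[0],key=cv2.contourArea)[:,0]
f=fit(cast(d,cs,.012)[:,:2],.0445); print('base top',f.x)
E
```

```text
ring [ 0.42533169 -0.35419439] 0.0011700817451059317 tcp [ 0.42527422 -0.3530819 ]
base [ 0.4245497 -0.3552292] 0.0009407018181039201
base top [ 0.42497193 -0.35380126]
```

Request:
carry_out(motion=[[0,0,0.06,0,0],[0,0,0.12,0,0],[0,0,0.18,0,0],[0,0,0.24,0,0],[0,0,0.3,0,0],[0,0,0.36,0,0],[0,0,0.4,0,0],[0,0,0.42,0,0],[0,0,0.43,0,0],[0,0,0.43,0,0]])

```text
time: 32.17
position: [0.4243, -0.3541, 0.3273]
tool_rot: [0.0, 0.797, 0.604, 0.0]
ft_force: [0.2, -0.0, -1.2]
gripper_width: 0.0093
gripper_force: 51.9
```

No contact yet, so I'll ease down in small steps.

Request:
carry_out(motion=[[0,0,0.01,0,0],[0,0,0.02,0,0],[0,0,0.02,0,0]])

```text
time: 32.55
position: [0.4241, -0.3541, 0.3221]
tool_rot: [-0.0, 0.797, 0.604, -0.0]
ft_force: [0.2, -0.2, -1.2]
gripper_width: 0.0093
gripper_force: 52.0
```

Request:
carry_out(motion=[[0,0,0.006,0,0],[0,0,0.012,0,0],[0,0,0.012,0,0]])

```text
time: 32.92
position: [0.4245, -0.354, 0.3213]
tool_rot: [0.001, 0.797, 0.604, 0.0]
ft_force: [-4.2, 3.9, 23.5]
gripper_width: 0.0094
gripper_force: 55.5
```

The ring is seated, with firm contact at the expected height. Now I'll release and retreat.

Request:
carry_out(motion=[[0,0,-0.008,0,0],[0,0,-0.008,0,0.4],[0,0,-0.008,0,0.4],[0,0,-0.008,0,0.4],[0,0,-0.2,0,0.4],[0,0,-0.45,0,0.4],[0,0,-0.7,0,0.4],[0,0,-0.9,0,0.4],[0,0,-0.9,0,0.4]])

```text
time: 34.05
position: [0.4246, -0.3541, 0.5481]
tool_rot: [0.004, 0.797, 0.604, 0.001]
ft_force: [-0.3, -0.3, -0.8]
gripper_width: 0.034
gripper_force: 0.0
```

```bash
python3 - <<'E'
from mk import *
from loc import *
s=env.observe(); print(s['position'],s['gripper_width'],s['ft_force'],s['time'])
S=read_camera('scene'); c=read_camera('wrist')
cv2.imwrite('pics/f.png',np.hstack([cv2.resize(S['image'][100:340,200:560],(450,300),interpolation=cv2.INTER_CUBIC),cv2.resize(c['image'][90:290,190:420],(345,300),interpolation=cv2.INTER_CUBIC)])[:,:,::-1])
E
```

```text
[ 0.42459176 -0.35409659  0.54812569] 0.03403111091427785 [-0.26045777 -0.25366608 -0.78837452] 34.05
```

View pics/f.png

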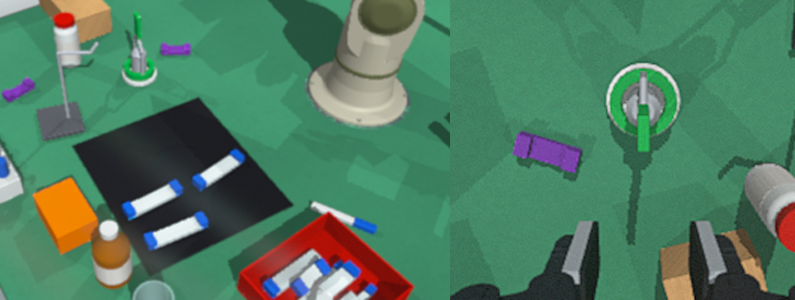

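The scene shows the collar seated flat on the base at (140,72), the three sound carriers on the mat, and the rejects inside the bin. The robot is clear of everything, so I'm handing in the job.

```bash
python3 -c "
from rig import env
print(env.close_job())"
```

```text
the job is handed in; nothing more can be done
None
```

Job handed in: all five odd carriers are in the red bin, the three sound ones are still on the mat, and the green collar is seated on the post's base; the hand-in returned no verdict.

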